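# Push a contact-lens case through a spring flap

## Robot

A 6-joint arm with a two-finger parallel gripper is mounted at the origin on the work surface. World frame = base frame: x ahead of the robot, y to its left, z up, the work surface at z = 0. Lengths are in mm, angles in degrees, forces in N, time in s.
With the tool pointing down it reaches from about 350 to 850 mm from the base axis. Payload 8.1 kg.
Tool frame: the origin (TCP) lies at the very end of the fingers, on their centre line; the grasp point (between the pads) lies 19 mm behind it; z points along the fingers, y is the line along which they close (so a half turn about z gives the same grasp; the last joint's range is limited). The gripper opens to 85 mm and grips with 20 to 120 N. Pads are 22 mm wide; open, the fingers measure 114 mm over their backs; the gripper's body (76 mm by 85 mm) begins 54 mm behind the grasp point. The pads swing forward as they close: fully open they stand 13 mm farther back than shut.
Start: joints at [69.19, 7.471, 85.268, -0, 87.261, -4.893], TCP at [164.522, 577.008, 231.292] pointing down, gripper open.
Joint ranges: [-169.43, 169.43], [-51.17, 129.36], [1.28, 143.12], [-76.62, 256.62], [0, 156.53], [-152.29, 152.29]. Speed limits (degrees/s): [136.94, 136.94, 159.86, 180, 180, 180].

## Interface

Orientations are given as [roll, pitch, yaw] about the fixed x, y, z axes, in that order (R = Rz(yaw) Ry(pitch) Rx(roll)).
In Python, from bench import sense, eyes, job, models gives the robot as it stands. The module is installed in compiled form; this text tells all that it offers.
- The arm moves only by the tool apply_moves, never from a script. Its argument "rows" is a list of rows, each a list of 6 numbers: the shift along the tool's x, y, z in mm, then the turn, a rotation vector about the tool's x, y, z in rad. In form: [[dx, dy, dz, rx, ry, rz], ...]. A call has exactly 5 rows; each row shifts and turns the commanded pose from where the row before left it, along the tool's axes as they then stand; what a row does not reach is not made up. A row lasts 1/8 s, in which the tool goes at most 62.5 mm and 10.7 degrees, less where a joint would pass 70% of its speed; a pose out of reach is approached as far as the arm can. A call is refused whole if a number of a shift passes 62.5 or a number of a turn 0.188, either way. A call with a gripper value outside its range is refused whole. "fingers" is the finger opening in mm, from 0 to 85.4, set as the call begins (left out, the last holds). The fingers move at their own pace and stop on an object; "grip_force" is the grip in N (left out, the last holds). Time passes only in rows, so rows that do not move let the fingers close, or fill a call up. It gives the time, the measured TCP pose, the force, the opening and the grip force at its end, in the units of the state.
- sense(): the state, without advancing time (a new reading comes with each control period).
- eyes.snapshot(name): name is "scene" or "side" or "wrist"; returns (picture, depth): 420x560x3 uint8, red, green, blue; 420x560 float32, mm along the optical axis (not along the pixel's ray), 0 where there is no reading.
- eyes.get_calibration(name): a dict with "intrinsics" (3x3 intrinsics, pixels), "R" (3x3) and "t" (3): a world point X has camera coordinates R X + t; the wrist camera has in their place "mount" (4x4, takes a point from camera to tool coordinates, whose origin is the TCP and whose axes are the flange's). Camera axes: x right, y down, z forward; pixel columns grow to the right and rows downward; lengths in mm; the calibration is good to about 2 mm. A picture is of the moment at which its call begins: read the wrist's pose just before it. get_calibration takes no time and is no camera call.
- job.hand_in(): hands the job in; it is judged then, once.
Trained networks look in the newest picture that a camera, given by its name, has taken for a name from the list of things; names that differ only in an ending like _2 or _b are one class to them, and where a whole thing is asked for, a point or a joint stands for the part that bears it (a point fixed in the world has none). Each returns a list of dicts, best first, with "confidence" (0 to 1); they miss things now and then, are a little off and sometimes report something else, mostly with a low value. They report only what shows in the picture. A call takes as long as a camera call.
- models.boxes_of(name, camera): "xyz" ([x, y, z] in mm, in world coordinates, good to about 4 mm: the middle of the surface that is visible of it).
- models.cut_out(name, camera): "pixels" (420x560 bool, what is visible of it).
- models.place_of(name, camera): "xyz" ([x, y, z] in mm, in world coordinates, good to about 4 mm: a listed point, or the origin of a listed thing).
The state is a dict: "time": time; "joint_pos": joint angles; "qd": joint speeds; "joint_efforts": joint torques, N m; "tool_pos": TCP position; "tcp_rot": TCP orientation; "ft_force": force on the tool from outside, world axes, zero at the start; "wrist_torque": the same for the moment, N m; "finger_gap": finger opening in mm; "grip_force": force on a finger pad.
Only numpy, scipy, OpenCV 4.12 (cv2) and the standard library are available. Lean on these libraries where they do the work, as an engineer would, in place of code of your own. Each camera call takes 0.05 s, during which the arm holds its last target. There are 200 camera calls.

## Task

Put the used contact-lens case that lies on the ledge of the recycling box into the box with two fingertips: with one finger push the spring flap well down and keep it there, and meanwhile with the other finger push the case along the ledge and over its edge, so that it drops past the open flap into the bin. The case must never lie on the closed flap, be pinched or be lifted. Finish with the case at the bottom of the bin, the flap sprung shut and everything around left where it stands.

Things in the scene. Friction and masses are not known exactly. Their poses are not given: they have to be found in the camera images.
- lens_case: used contact-lens case, loose, about 30 g, slides easily: white plate 30 mm (its x, along the ledge) x 74 (its y, across it) x 8 mm with two round caps (29 mm wide, 44 mm apart) on top, 14 mm high in all. Origin: centre of its underside. It lies across the ledge's groove, its centre 35 to 55 mm before the ledge's edge, up to 0.12 rad off square
- drop_box: recycling box, fixed, grey plastic, 246 mm long (x) x 104 wide (y), 140 high. Origin: on the table under the middle of the ledge's edge; x points along the ledge towards flap and bin (away from the robot), z up. Ledge: x = -110 to 0 mm, top at z = 140, with side lips 6 mm high from y = +-44 mm outwards. Bin inside: x = 0 to 128, y = +-47 mm, floor at z = 6
- groove (a point): middle of the ledge's finger groove, 55 mm before the edge, at the height of the ledge's top (z = 140 mm). The groove runs along x in the middle of the ledge, 42 mm wide, 60 mm deep, open at both ends and on top: a fingertip can stand in it, lower than the ledge's top, behind the case, and push the case along. Axes as the box's
- flap (a joint): angle of the spring flap, rad: 0 shut (level, top flush with the ledge), growing as its free edge swings down into the bin; stop at 1.35. Steel plate over the bin, 118 mm long (x), 88 wide, 4 thick. It shuts itself: spring about 0.12 N m when shut, 0.15 more per rad; it carries the case without opening. Open 0.6 rad or more the case drops through freely
- ledge_edge (a point): middle of the ledge's edge, at the height of the ledge's top; axes as the box's. The flap's free edge lies 2 mm past it
- flap_hinge (a point): middle of the flap's hinge axis (along y), at the flap's far edge, 120 mm past the ledge's edge, z = 140 mm; axes as the box's. A fingertip 35 mm below the ledge's top holds the flap at about 0.4 rad when it stands 85 mm before the hinge, and at about 0.8 rad when 35 mm before it
- bin_floor (a point): middle of the bin's floor, 64 mm past the ledge's edge, z = 6 mm
- solution: bystander: white lens-solution bottle, 52 mm diameter, 150 mm tall, standing beside the box; origin under its centre
- screw_jar: bystander: small jar with a metal lid, 44 mm diameter, 50 mm tall, close beside the box; origin under its centre
- driver: bystander: screwdriver about 150 mm long lying beside the box
- specs_case: bystander: dark spectacle case 60 x 160 x 41 mm lying on the table
- trial_ring: bystander: steel trial-lens ring, 38 mm diameter, 6 mm tall, on the table
- mug: bystander: white mug, 76 mm diameter, 90 mm tall
- stamp_block: bystander: small wooden block 50 x 30 x 25 mm

How it is judged (in metres and radians):
On the way, in this order (a step that is already met when the one before it is completed fails the run):
1. a finger holds the flap down (0.2 rad or more) while the case still lies on the ledge (value of joint flap above 0.2 rad and contact force between the fingers and flap above 0.2 N and x of lens_case in the frame of drop_box below -0.012 m and z of lens_case in the frame of drop_box above 0.13 m), for 0.2 s.
2. the case goes over the ledge's edge while a finger holds the flap down (0.35 rad or more) (value of joint flap above 0.35 rad and contact force between the fingers and flap above 0.2 N and x of lens_case in the frame of drop_box above 0 m), for 0.04 s.
At the end, for the whole second after the job is handed in: the lens case rests in the bin (its origin inside the bin's walls and lower than 60 mm above the table, slower than 20 mm/s), the flap is shut to within 0.06 rad, and no bystander has moved 30 mm (x of lens_case in the frame of drop_box between 0 and 0.128 m and y of lens_case in the frame of drop_box between -0.047 and 0.047 m and z of lens_case in the frame of drop_box below 0.06 m and linear speed of lens_case below 0.02 m/s and value of joint flap below 0.06 rad and distance of each of solution, screw_jar, driver, specs_case, trial_ring, mug, stamp_block from where it was at the start of the episode below 0.03 m); the robot touches nothing.
It fails at once if the case lies on the flap while the flap is shut or nearly so (less than 0.2 rad) (x of lens_case in the frame of drop_box above 0.005 m and z of lens_case in the frame of drop_box above 0.11 m and value of joint flap below 0.2 rad).
It fails at once if the case is lifted more than 12 mm above the ledge (z of lens_case in the frame of drop_box above 0.152 m).
It fails at once if the fingers squeeze or ram the case with more than 15 N (contact force between the fingers and lens_case above 15 N).
It fails at once if a bystander is moved 30 mm or more (distance of any of solution, screw_jar, driver, specs_case, trial_ring, mug, stamp_block from where it was at the start of the episode above 0.03 m).
It also fails if it takes over 38 s, if anything falls off the work surface, if the arm or the gripper's body presses on something with over 40 N, if the wrist force passes 120 N, or if a joint passes its speed limit or range.

## Working session

There is one attempt and no reset: what is moved stays moved. The work goes in short steps, Python scripts to look and compute and a tool call to move; the robot and the scene stay as the last step left them, time stands still between calls to the robot, and variables do not carry over. Pictures are saved under pics/ and viewed, at most 10 in all, crops included, and the job is handed in when it is done.

Besides the shell and the picture viewer there is one more tool, called as a command line: name --pt "numbers of a row" for each row, then --argument value for the rest. apply_moves: Moves the arm, as the interface text tells. Its arguments: {"type":"object","properties":{"rows":{"type":"array"},"fingers":{"type":"number"},"grip_force":{"type":"number"}},"required":["rows"]}

```bash
mkdir -p pics
python3 - <<'E'
from bench import sense, eyes, models
import cv2, numpy as np
s=sense(); print({k:np.round(v,2).tolist() for k,v in s.items()})
ims=[]
for c in ("scene","side"):
    p,d=eyes.snapshot(c); ims.append(p[...,::-1])
    for n in ("lens_case","drop_box","groove","ledge_edge","flap_hinge","bin_floor","solution","screw_jar","driver"):
        r=models.place_of(n,c)
        print(c,n,[(np.round(x["xyz"]).tolist(),round(x["confidence"],2)) for x in r[:2]])
cv2.imwrite("pics/a.png",cv2.resize(np.vstack(ims),None,fx=.71,fy=.71)); cv2.imwrite("pics/a.png",ims[0]);cv2.imwrite("pics/b.png",ims[1])
E
```

```text
{'time': 0.0, 'joint_pos': [69.19, 7.52, 85.33, 0.0, 87.26, -4.89], 'qd': [-0.03, -0.02, -0.0, 0.01, 0.0, -0.01], 'joint_efforts': [-0.0, -56.94, -50.05, -0.0, 0.01, 0.0], 'tool_pos': [164.34, 576.48, 230.21], 'tcp_rot': [-179.89, -0.01, 164.08], 'ft_force': [-0.24, -0.55, 0.2], 'wrist_torque': [0.01, -0.01, -0.01], 'grip_force': 0.0, 'finger_gap': 85.31}
scene lens_case [([509.0, 115.0, 138.0], 0.75), ([482.0, 198.0, -4.0], 0.46)]
scene drop_box [([548.0, 126.0, 1.0], 0.7)]
scene groove [([497.0, 109.0, 139.0], 0.96)]
scene ledge_edge [([547.0, 116.0, 142.0], 0.61)]
scene flap_hinge [([669.0, 149.0, 142.0], 0.75)]
scene bin_floor [([611.0, 133.0, 8.0], 0.75), ([575.0, 296.0, 0.0], 0.66)]
scene solution [([576.0, 296.0, -0.0], 0.84)]
scene screw_jar [([485.0, 198.0, -1.0], 0.83)]
scene driver []
side lens_case [([514.0, 113.0, 139.0], 0.75)]
side drop_box [([548.0, 121.0, 1.0], 0.86)]
side groove [([494.0, 111.0, 141.0], 0.62)]
side ledge_edge [([544.0, 119.0, 140.0], 0.9)]
side flap_hinge [([664.0, 144.0, 140.0], 0.94)]
side bin_floor [([610.0, 134.0, 9.0], 0.58)]
side solution []
side screw_jar []
side driver [([577.0, 17.0, -2.0], 0.49)]
```

View pics/a.png

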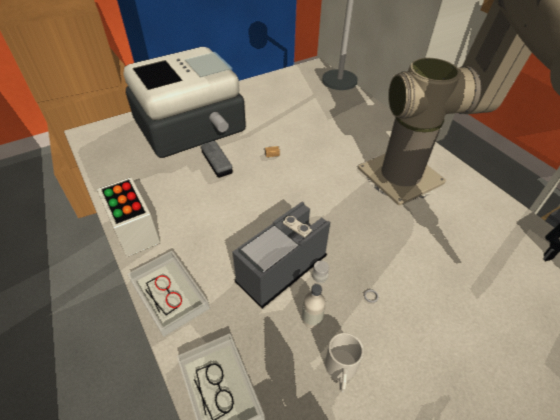

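View pics/b.png

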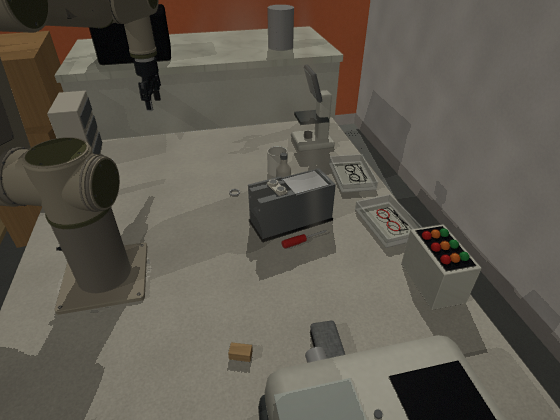

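Scene view: the box is around (283,252), with its flap at (268,245), the case on the near ledge at (297,226), the jar at (321,270) and the bottle at (315,305). The side view agrees: box (292,205), case (277,186), red screwdriver (294,241). Box yaw comes out at about 12.5°.

```bash
cat > h.py <<'E'
import numpy as np
from scipy.spatial.transform import Rotation as R
from bench import sense
def plan(target,yaw,n):
    s=sense(); p=np.array(s["tool_pos"]); r0=R.from_euler("xyz",s["tcp_rot"],degrees=True)
    r1=R.from_euler("xyz",[180,0,yaw],degrees=True)
    rv=(r0.inv()*r1).as_rotvec()/n; d=(np.array(target)-p)/n; out=[]
    for i in range(n):
        out.append(np.r_[r0.inv().apply(d).round(1),rv.round(4)].tolist()); r0=r0*R.from_rotvec(rv)
    for o in out: print(o)
E
python3 - <<'E'
from h import *
plan([520,112,270],102.5,10)
E
```

```text
[-46.9, -35.0, -3.9, -0.0, 0.0, 0.1075]
[-50.4, -29.7, -3.9, -0.0, 0.0, 0.1075]
[-53.3, -24.2, -3.9, -0.0, 0.0, 0.1075]
[-55.6, -18.3, -3.9, -0.0, 0.0, 0.1075]
[-57.2, -12.2, -3.9, -0.0, 0.0, 0.1075]
[-58.2, -6.0, -3.9, -0.0, 0.0, 0.1075]
[-58.5, 0.3, -3.9, -0.0, 0.0, 0.1075]
[-58.2, 6.5, -3.9, -0.0, 0.0, 0.1075]
[-57.1, 12.7, -3.9, -0.0, 0.0, 0.1075]
[-55.4, 18.8, -3.9, -0.0, 0.0, 0.1075]
```

apply_moves --pt "-47 -35 -4 0 0 0.1075" --pt "-50.5 -29.5 -4 0 0 0.1075" --pt "-53.5 -24 -4 0 0 0.1075" --pt "-55.5 -18.5 -4 0 0 0.1075" --pt "-57 -12 -4 0 0 0.1075" --fingers 85.4

```text
time: 1.62
tool_pos: [343.3, 343.4, 251.7]
tcp_rot: [180.0, 0.0, 133.1]
ft_force: [1.6, 0.1, 0.5]
finger_gap: 85.4
grip_force: 0.0
```

apply_moves --pt "-58 -6 -4 0 0 0.1075" --pt "-58.5 0.5 -4 0 0 0.1075" --pt "-58 6.5 -4 0 0 0.1075" --pt "-57 12.5 -4 0 0 0.1075" --pt "-55.5 19 -4 0 0 0.1075"

```text
time: 2.25
tool_pos: [521.0, 111.1, 271.7]
tcp_rot: [180.0, -0.0, 102.3]
ft_force: [0.0, 0.8, 0.2]
finger_gap: 85.6
grip_force: 0.0
```

apply_moves --pt "0 0 0 0 0 0" --pt "0 0 0 0 0 0" --pt "0 0 0 0 0 0" --pt "0 0 0 0 0 0" --pt "0 0 0 0 0 0"

```text
time: 2.88
tool_pos: [519.7, 113.6, 271.4]
tcp_rot: [180.0, 0.0, 102.6]
ft_force: [0.0, -0.6, 0.5]
finger_gap: 85.3
grip_force: 0.0
```

Run:
```python
from bench import sense, eyes, models
import cv2, numpy as np
from scipy.spatial.transform import Rotation as R
s=sense(); print(s["time"],s["tool_pos"],s["tcp_rot"])
p,d=eyes.snapshot("wrist"); cv2.imwrite("pics/c.png",p[...,::-1])
c=eyes.get_calibration("wrist"); M=np.array(c["mount"]); K=np.array(c["intrinsics"]); print(M.round(2),K)
np.savez("w.npz",p=p,d=d,M=M,K=K,tp=s["tool_pos"],tr=s["tcp_rot"])
for cam in ("wrist","scene","side"):
    if cam!="wrist": eyes.snapshot(cam)
    for n in ("lens_case","groove","ledge_edge","flap_hinge"):
        r=models.place_of(n,cam)
        print(cam,n,[(np.round(x["xyz"]).tolist(),round(x["confidence"],2)) for x in r[:2]])
```

```text
2.875 [519.70846154 113.55210589 271.41676356] [1.79987939e+02 1.10013449e-03 1.02572320e+02]
[[  -0.     -0.96   -0.28   71.05]
 [   1.     -0.     -0.      0.58]
 [   0.     -0.28    0.96 -141.66]
 [   0.      0.      0.      1.  ]] [[365.2532379    0.         283.35764424]
 [  0.         365.2532379  208.77627607]
 [  0.           0.           1.        ]]
wrist lens_case [([512.0, 110.0, 141.0], 0.64)]
wrist groove [([497.0, 112.0, 142.0], 0.59)]
wrist ledge_edge [([549.0, 120.0, 142.0], 0.6)]
wrist flap_hinge [([668.0, 145.0, 141.0], 0.81)]
scene lens_case [([511.0, 114.0, 140.0], 0.69), ([402.0, 326.0, -4.0], 0.63)]
scene groove [([498.0, 104.0, 139.0], 0.71)]
scene ledge_edge [([546.0, 113.0, 140.0], 0.76)]
scene flap_hinge [([668.0, 149.0, 141.0], 0.6), ([585.0, 425.0, -0.0], 0.16)]
side lens_case [([510.0, 112.0, 138.0], 0.49), ([405.0, 318.0, 1.0], 0.28)]
side groove [([496.0, 108.0, 139.0], 0.59)]
side ledge_edge [([544.0, 122.0, 143.0], 0.88), ([493.0, 109.0, 140.0], 0.58)]
side flap_hinge [([667.0, 146.0, 139.0], 0.91)]
```

View pics/c.png

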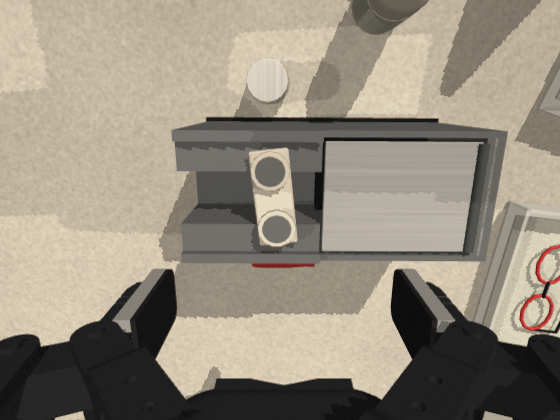

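The wrist view shows the ledge's edge near column 321, the flap from (325,141) to (466,252) and the case with corners (249,151), (288,148), (297,243), (260,246). The groove rows are about 171–206 and the jar is at (268,80). I'll turn these into box coordinates.

Run:
```python
import numpy as np
from scipy.spatial.transform import Rotation as R
w=np.load("w.npz"); r=R.from_euler("xyz",w["tr"],degrees=True).as_matrix()
def X(u,v,z):
    a=w["M"][:3,:3]@np.linalg.inv(w["K"])@[u,v,1]; a=r@a; o=r@w["M"][:3,3]+w["tp"]
    return o+a*(z-o[2])/a[2]
P={k:X(*v) for k,v in dict(e1=(324,141,140),e2=(321,252,140),h1=(478,143,140),h2=(466,252,140),g1=(197,171,140),g2=(318,171,140),g3=(200,206,140),g4=(318,206,140),c1=(249,151,148),c2=(288,148,148),c3=(297,243,148),c4=(260,246,148)).items()}
yaw=np.arctan2(*(P["h1"]+P["h2"]-P["e1"]-P["e2"])[[1,0]]); print("yaw",np.degrees(yaw))
e=(P["e1"]+P["e2"])/2; u=np.array([np.cos(yaw),np.sin(yaw)]);v=np.array([-u[1],u[0]])
print("edge",e)
for k,p in P.items(): print(k,((p-e)[:2]@u).round(1),((p-e)[:2]@v).round(1))
print("tcp",(w["tp"]-e)[:2]@u,(w["tp"]-e)[:2]@v)
```

```text
yaw 12.193034580785264
edge [549.45398937 119.94212166 140.        ]
e1 -0.4 44.2
e2 0.4 -44.2
h1 113.5 43.4
h2 117.2 -43.4
g1 -95.6 21.2
g2 -4.1 21.8
g3 -94.9 -6.3
g4 -3.2 -5.7
c1 -55.2 37.5
c2 -27.1 39.8
c3 -19.4 -33.4
c4 -48.1 -36.1
tcp -30.42412513880794 0.036565995836631254
```

apply_moves --pt "0 13 0 0 0 0" --pt "0 0 25 0 0 0" --pt "0 0 40 0 0 0" --pt "0 0 40 0 0 0" --pt "0 0 10 0 0 0"

```text
time: 4.25
tool_pos: [531.1, 115.5, 153.0]
tcp_rot: [-179.7, -0.0, 102.5]
ft_force: [-0.4, 0.3, 0.6]
finger_gap: 85.3
grip_force: 0.0
```

Run:
```python
from bench import sense, eyes
import cv2, numpy as np
s=sense(); print(s["tool_pos"],s["tcp_rot"],s["ft_force"])
p,d=eyes.snapshot("wrist"); cv2.imwrite("pics/d.png",p[...,::-1])
```

```text
[531.13668007 115.50507382 153.0023813 ] [-1.79691208e+02 -3.27249227e-02  1.02489247e+02] [-0.3755164   0.30793006  0.60432173]
```

View pics/d.png

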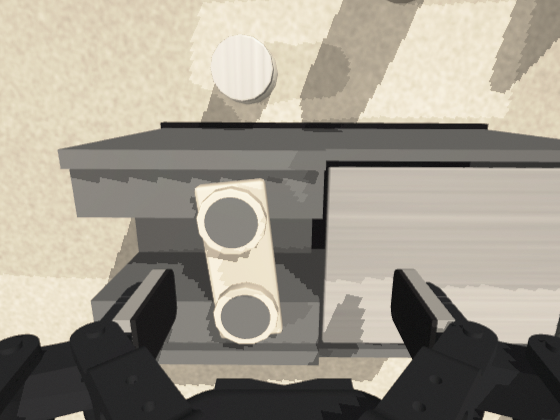

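The left finger (inner face at column 176) is clear behind the case and the right one is over the flap. Descending gently.

apply_moves --pt "0 0 6 0 0 0" --pt "0 0 6 0 0 0" --pt "0 0 6 0 0 0" --pt "0 0 6 0 0 0" --pt "0 0 6 0 0 0"

```text
time: 4.92
tool_pos: [532.8, 115.7, 126.1]
tcp_rot: [180.0, 0.0, 102.5]
ft_force: [0.1, 0.1, 1.1]
finger_gap: 85.3
grip_force: 0.5
```

apply_moves --pt "0 0 6 0 0 0" --pt "0 0 6 0 0 0" --pt "0 0 6 0 0 0" --pt "0 0 6 0 0 0" --pt "0 0 3 0 0 0"

```text
time: 5.55
tool_pos: [532.5, 115.6, 98.8]
tcp_rot: [-180.0, -0.0, 102.5]
ft_force: [0.6, -0.1, 2.0]
finger_gap: 85.4
grip_force: 0.8
```

Run:
```python
from bench import sense, eyes,models
import cv2, numpy as np
s=sense(); print(s["tool_pos"],s["tcp_rot"],s["ft_force"],s["wrist_torque"])
p,d=eyes.snapshot("wrist"); cv2.imwrite("pics/e.png",p[...,::-1])
print(models.place_of("lens_case","wrist"))
```

```text
[532.52590556 115.60988487  98.7998363 ] [-1.79974381e+02 -8.88874953e-04  1.02488722e+02] [ 0.58475338 -0.07617763  2.0464625 ] [ 0.04812374 -0.17350463 -0.00304158]
[{'xyz': [510.2, 111.3, 141.9], 'confidence': 0.72}]
```

View pics/e.png

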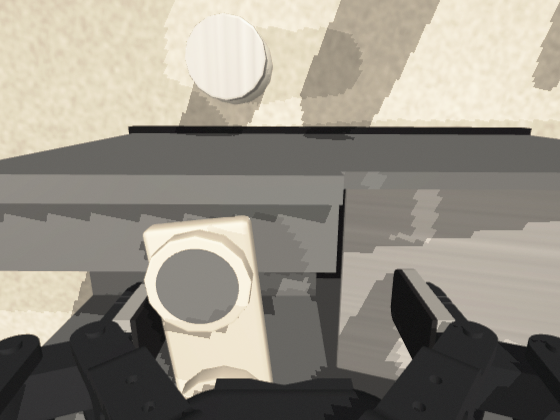

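apply_moves --pt "0 0 5 0 0 0" --pt "0 0 5 0 0 0" --pt "0 0 0 0 0 0" --pt "0 0 0 0 0 0" --pt "0 2 0 0 0 0"

```text
time: 6.28
tool_pos: [534.3, 116.0, 89.1]
tcp_rot: [-179.9, -0.0, 102.5]
ft_force: [-2.2, -0.1, 1.8]
finger_gap: 85.4
grip_force: 0.8
```

apply_moves --pt "0 3 0 0 0 0" --pt "0 3 0 0 0 0" --pt "0 3 0 0 0 0" --pt "0 3 0 0 0 0" --pt "0 3 0 0 0 0"

```text
time: 6.9
tool_pos: [549.5, 119.4, 89.3]
tcp_rot: [-180.0, 0.0, 102.5]
ft_force: [-2.4, -0.4, 1.4]
finger_gap: 85.4
grip_force: 1.1
```

Run:
```python
from bench import sense, eyes,models
import cv2, numpy as np
s=sense(); print(s["tool_pos"],s["tcp_rot"],s["ft_force"],s["wrist_torque"])
a=[]
for c in ("wrist","scene","side"):
    p,d=eyes.snapshot(c); a.append(p[...,::-1])
    print(c,models.place_of("lens_case",c)[:1])
b=[a[0]]+[cv2.resize(x,(400,300)) for x in (a[1][180:315,190:370],a[2][150:255,220:360])]
cv2.imwrite("pics/f.png",np.vstack([cv2.resize(b[0],(400,300)),b[2]]))
```

```text
[549.46307269 119.35539013  89.25905519] [-1.79991431e+02  2.06014010e-04  1.02489568e+02] [-2.40459064 -0.43360833  1.38658128] [-0.06157241  0.34060716 -0.00500386]
wrist [{'xyz': [521.6, 110.4, 138.9], 'confidence': 0.55}]
scene [{'xyz': [520.1, 117.5, 143.3], 'confidence': 0.54}]
side [{'xyz': [521.1, 114.5, 139.0], 'confidence': 0.42}]
```

View pics/f.png

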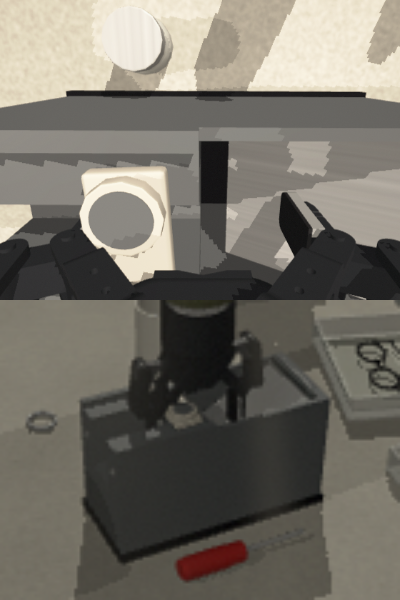

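The case is squared and sliding (network x 511→521 mm), and a dark gap beside the edge at (215,200) shows the flap is open. Continuing the push.

apply_moves --pt "0 4 0 0 0 0" --pt "0 4 0 0 0 0" --pt "0 4 0 0 0 0" --pt "0 3 0 0 0 0" --pt "0 3 0 0 0 0"

```text
time: 7.82
tool_pos: [566.9, 123.2, 89.2]
tcp_rot: [-180.0, -0.0, 102.5]
ft_force: [-3.5, -0.8, 1.9]
finger_gap: 85.4
grip_force: 1.5
```

apply_moves --pt "0 3 0 0 0 0" --pt "0 3 0 0 0 0" --pt "0 3 0 0 0 0" --pt "0 0 0 0 0 0" --pt "0 0 0 0 0 0"

```text
time: 8.45
tool_pos: [575.8, 125.2, 89.3]
tcp_rot: [180.0, 0.0, 102.5]
ft_force: [-3.7, -0.9, 1.9]
finger_gap: 85.2
grip_force: 1.8
```

Run:
```python
from bench import sense, eyes,models
import cv2, numpy as np
s=sense(); print(s["tool_pos"],s["tcp_rot"],s["ft_force"],s["wrist_torque"])
a=[]
for c in ("wrist","scene","side"):
    p,d=eyes.snapshot(c); a.append(p[...,::-1])
    print(c,models.place_of("lens_case",c)[:1])
cv2.imwrite("pics/g.png",np.vstack([cv2.resize(a[0],(400,300)),cv2.resize(a[1][180:315,190:370],(400,300))]))
```

```text
[575.79684517 125.20296081  89.34600759] [1.79981788e+02 8.59978419e-04 1.02491157e+02] [-3.73534698 -0.92086443  1.93511387] [-0.10310886  0.48520024  0.04981265]
wrist [{'xyz': [549.9, 117.4, 143.7], 'confidence': 0.84}]
scene [{'xyz': [545.6, 120.4, 137.4], 'confidence': 0.53}]
side [{'xyz': [559.4, 121.3, 100.2], 'confidence': 0.51}]
```

View pics/g.png

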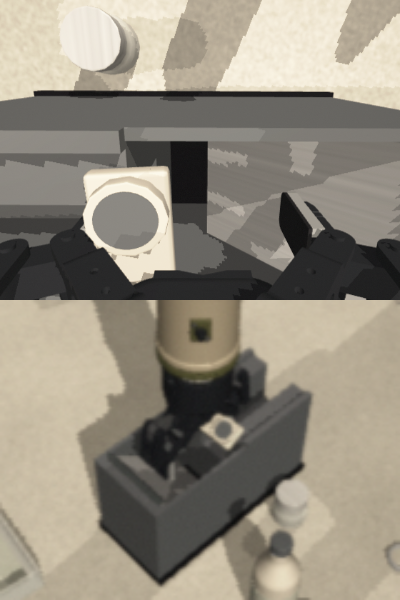

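The case straddles the edge (edge column 122, case 83–170), about to tip. Pushing on.

apply_moves --pt "0 3 0 0 0 0" --pt "0 3 0 0 0 0" --pt "0 3 0 0 0 0" --pt "0 0 0 0 0 0" --pt "0 0 0 0 0 0"

```text
time: 9.38
tool_pos: [584.3, 127.1, 89.1]
tcp_rot: [-180.0, -0.0, 102.5]
ft_force: [-4.0, -0.8, 0.7]
finger_gap: 85.3
grip_force: 2.2
```

Run:
```python
from bench import sense, eyes,models
import cv2, numpy as np
s=sense(); print(s["tool_pos"],s["tcp_rot"],s["ft_force"],s["wrist_torque"])
a=[]
for c in ("wrist","scene"):
    p,d=eyes.snapshot(c); a.append(p[...,::-1])
    print(c,models.place_of("lens_case",c)[:1])
cv2.imwrite("pics/h.png",np.vstack([cv2.resize(a[0],(400,300)),cv2.resize(a[1][180:315,190:370],(400,300))]))
```

```text
[584.28502074 127.0818971   89.11479728] [-1.79970660e+02 -1.52111290e-03  1.02492552e+02] [-4.03940666 -0.80803959  0.67520402] [-0.20814477  0.72432691  0.03282922]
wrist [{'xyz': [547.7, 121.4, 140.8], 'confidence': 0.6}]
scene [{'xyz': [613.4, 132.2, 10.7], 'confidence': 0.7}]
```

View pics/h.png

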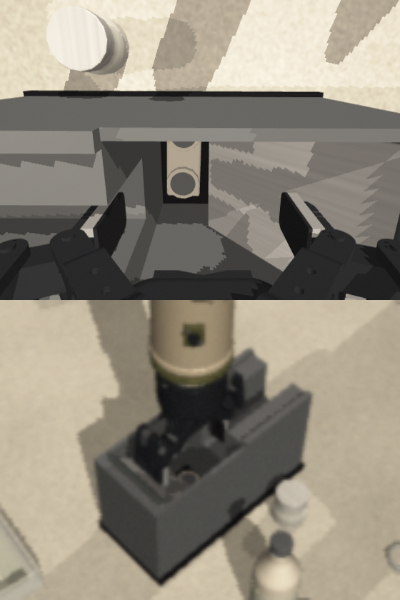

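The case lies flat on the bin floor (wrist view, about (183,172)). Lifting straight out slowly so the flap closes.

apply_moves --pt "0 0 -6 0 0 0" --pt "0 0 -8 0 0 0" --pt "0 0 -8 0 0 0" --pt "0 0 -10 0 0 0" --pt "0 0 -10 0 0 0"

```text
time: 10.2
tool_pos: [585.3, 127.3, 132.5]
tcp_rot: [179.9, 0.0, 102.5]
ft_force: [0.9, -0.4, -0.1]
finger_gap: 85.2
grip_force: 0.0
```

apply_moves --pt "0 0 -20 0 0 0" --pt "0 0 -30 0 0 0" --pt "0 0 -30 0 0 0" --pt "0 0 -30 0 0 0" --pt "0 0 0 0 0 0"

```text
time: 10.82
tool_pos: [586.6, 127.4, 246.1]
tcp_rot: [179.6, 0.0, 102.5]
ft_force: [-0.5, 0.1, -0.1]
finger_gap: 85.1
grip_force: 0.0
```

apply_moves --pt "0 0 0 0 0 0" --pt "0 0 0 0 0 0" --pt "0 0 0 0 0 0" --pt "0 0 0 0 0 0" --pt "0 0 0 0 0 0"

```text
time: 11.45
tool_pos: [584.4, 127.1, 241.1]
tcp_rot: [-180.0, 0.0, 102.5]
ft_force: [-0.3, -0.1, -0.9]
finger_gap: 85.6
grip_force: 0.0
```

Run:
```python
from bench import sense, eyes
import cv2, numpy as np
s=sense(); print(s["time"],s["tool_pos"],s["ft_force"])
a=[eyes.snapshot(c)[0][...,::-1] for c in ("wrist","scene")]
cv2.imwrite("pics/i.png",np.vstack([cv2.resize(a[0],(400,300)),cv2.resize(a[1][180:390,170:450],(400,300))]))
```

```text
11.45 [584.35685259 127.08125592 241.05007515] [-0.33635441 -0.10222613 -0.85716687]
```

View pics/i.png

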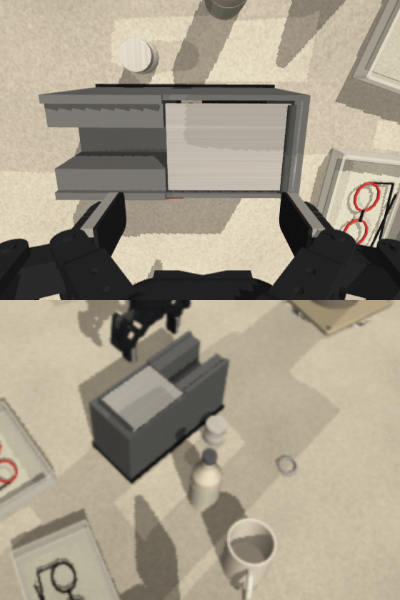

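The flap is shut level, the ledge is empty, the bystanders are unmoved and the arm is clear.

```bash
python3 -c "
from bench import job; print(job.hand_in())"
```

```text
the job is handed in; nothing more can be done
None
```

I handed the job in at about 11.5 s: the case dropped past the held-open flap and lay flat on the bin floor, the flap sprang shut, and the bystanders in the last pictures were where they stood; the hand-in returned no verdict.

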